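Switch on the microscope station in order

TASK

Switch on the microscope station by lightly pressing the key on top of three of its units, each fully down so that it stays down: first the tall lamp supply (square key), then the low flat camera unit (long bar key), then the round stage controller (round key). Press with the fingertips only: do not lift, shove or tip the units, leave the stepped fan unit with the cross-shaped key off, and leave everything else on the bench where it is.

Things in the scene. Friction and masses are not known exactly. Their poses are not given: they have to be found in the camera images.
- lamp: Lamp supply: the tall box, case 100 (x) by 80 (y) by 80 mm high, light grey with vent slots, one square black key on top, its centre 15 mm from the case centre towards -x. Stands loose on the table, about 0.65 to 0.9 kg. Origin: centre of its underside; z up, turned up to 0.5 rad either way about z.
- lamp_key_top (a point): Centre of the top face of the lamp supply's square key, 30 by 30 mm. Moves down with the key; with the key up it is 92 mm above the table and 12 mm above the case's top around it, with the key fully down 4 mm above the case. Axes as the unit's.
- lamp_key (a joint): The lamp supply's key. Reads 0 with the key up (a start may read up to 0.0005) and 0.008 with it fully down; growing = pushed down along the unit's -z. Moves against about 3 N of friction, stays wherever it is left (no spring), at the bottom it meets a rubber bumper that gives 1 to 2 mm more at 10 N and springs back to 0.008.
- camera: Camera unit: the low flat box, case 90 (x) by 130 (y) by 34 mm high, light grey, one long bar-shaped black key at the middle of its top. Stands loose on the table, about 0.65 to 0.9 kg. Origin: centre of its underside; z up, turned up to 0.5 rad either way about z.
- camera_key_top (a point): Centre of the top face of the camera unit's bar key, 24 (x) by 56 (y) mm. Moves down with the key; with the key up it is 46 mm above the table and 12 mm above the case's top around it, with the key fully down 4 mm above the case. Axes as the unit's.
- camera_key (a joint): The camera unit's key. Reads 0 with the key up (a start may read up to 0.0005) and 0.008 with it fully down; growing = pushed down along the unit's -z. Moves against about 3 N of friction, stays wherever it is left (no spring), at the bottom it meets a rubber bumper that gives 1 to 2 mm more at 10 N and springs back to 0.008.
- stage: Stage controller: the round drum, case 100 mm across and 50 mm high, light grey, one round black key at the middle of its top. Stands loose on the table, about 0.65 to 0.9 kg. Origin: centre of its underside; z up, turned up to 0.5 rad either way about z.
- stage_key_top (a point): Centre of the top face of the stage controller's round key, 34 mm across. Moves down with the key; with the key up it is 62 mm above the table and 12 mm above the case's top around it, with the key fully down 4 mm above the case. Axes as the unit's.
- stage_key (a joint): The stage controller's key. Reads 0 with the key up (a start may read up to 0.0005) and 0.008 with it fully down; growing = pushed down along the unit's -z. Moves against about 3 N of friction, stays wherever it is left (no spring), at the bottom it meets a rubber bumper that gives 1 to 2 mm more at 10 N and springs back to 0.008.
- fan: Fan unit, to be left off: the stepped box, case 100 by 100 mm, 40 mm high in front and 68 mm high over the 40 mm nearest its +x side, light grey, one black cross-shaped key on the low part, its centre 22 mm from the case centre towards -x. Stands loose on the table, about 0.65 to 0.9 kg. Origin: centre of its underside; z up, turned up to 0.5 rad either way about z.
- fan_key (a joint): The fan unit's key (cross of 34 mm). Reads 0 with the key up (a start may read up to 0.0005) and 0.008 with it fully down; growing = pushed down along the unit's -z. Moves against about 3 N of friction, stays wherever it is left (no spring), at the bottom it meets a rubber bumper that gives 1 to 2 mm more at 10 N and springs back to 0.008.
- jar: Closed specimen jar, 48 mm across, 65 mm high. Loose bystander. Origin: centre of its underside.
- dishes: Stack of clear dishes, 61 mm across, 45 mm high. Loose bystander. Origin: centre of its underside.
- tape: Roll of tape lying flat, 64 mm across, hole 38 mm, 22 mm high. Loose bystander. Origin: centre of its underside.
- slidebox: Cardboard box of glass slides, 51 by 35 by 33 mm high. Loose bystander. Origin: centre of its underside.
- rack: Aluminium tube rack with three stoppered tubes, 60 by 110 mm, 86 mm high at the stoppers, at the back. Loose bystander. Origin: centre of its underside.
- notes: Pad of note paper, 75 by 75 by 20 mm, at the back. Loose bystander. Origin: centre of its underside.
Things that resemble listed ones, but are neither listed nor needed, are in the scene too. Leave any orange or pink look-alike of the camera alone.

How it is judged (in metres and radians):
On the way, in this order (a step that is already met when the one before it is completed fails the run):
1. lamp supply's key down, camera and stage keys still up (value of joint lamp_key above 0.006 m and value of joint each of camera_key, stage_key below 0.003 m), for 0.1 s.
2. camera unit's key down too, stage key still up (value of joint each of lamp_key, camera_key above 0.006 m and value of joint stage_key below 0.003 m), for 0.1 s.
3. stage controller's key down too (value of joint each of lamp_key, camera_key, stage_key above 0.006 m), for 0.1 s.
At the end, for the whole second after the job is handed in: The keys of the lamp supply, camera unit and stage controller are down by more than 6 of their 8 mm, the fan unit's key by less than 3 mm; the four units stand upright (within 0.1 rad), at rest, within 25 mm of where they began, and the bystanders within 30 mm of where they began (all of step 3 and value of joint fan_key below 0.003 m and distance of each of lamp, camera, stage, fan from where it was at the start of the episode below 0.025 m and angle between each of lamp, camera, stage, fan's own z axis and vertical below 0.1 rad and linear speed of each of lamp, camera, stage, fan below 0.02 m/s and distance of each of jar, dishes, tape, slidebox, rack, notes from where it was at the start of the episode below 0.03 m); the robot touches nothing.
It fails at once if a key was pushed before its turn ((not (value of joint lamp_key above 0.006 m) and value of joint any of camera_key, stage_key above 0.003 m) or (not (value of joint camera_key above 0.006 m) and value of joint stage_key above 0.003 m)).
It fails at once if the fan unit's key was pushed (value of joint fan_key above 0.003 m).
It fails at once if a unit was pressed hard (over 25 N) (contact force between any of the arm, the fingers and lamp above 25 N or contact force between any of the arm, the fingers and camera above 25 N or contact force between any of the arm, the fingers and stage above 25 N or contact force between any of the arm, the fingers and fan above 25 N).
It fails at once if a unit was lifted, shoved over 25 mm or tipped (height (world z) of any of lamp, camera, stage, fan above 0.012 m or distance of any of lamp, camera, stage, fan from where it was at the start of the episode above 0.025 m or angle between any of lamp, camera, stage, fan's own z axis and vertical above 0.2 rad).
It fails at once if a bystander was moved over 30 mm or lifted (distance of any of jar, dishes, tape, slidebox, rack, notes from where it was at the start of the episode above 0.03 m or height (world z) of any of jar, dishes, tape, slidebox, rack, notes above 0.02 m).
It also fails if it takes over 64 s, if anything falls off the work surface, if the arm or the gripper's body presses on something with over 40 N, if the wrist force passes 120 N, or if a joint passes its speed limit or range.

ROBOT

A 6-joint arm with a two-finger parallel gripper is mounted at the origin on the work surface. World frame = base frame: x ahead of the robot, y to its left, z up, the work surface at z = 0. Lengths are in m, angles in degrees, forces in N, time in s.
With the tool pointing down it reaches from about 0.375 to 0.9 m from the base axis. Payload 3.1 kg.
Tool frame: the origin (TCP) lies on the centre line of the jaws, within the pads' length; the fingertips stand 8 mm ahead of it and the grasp point (between the pads) lies 11 mm behind it; y points along the fingers, x is the direction in which the jaws open and shut, and the axes are right-handed (so a half turn about y gives the same grasp; the last joint's range is limited). The gripper opens to 87 mm and grips with 3 to 60 N. Pads are 19 mm wide; open, the fingers measure 117 mm over their backs; the gripper's body (75 mm by 190 mm) begins 51 mm behind the grasp point.
Start: joints at [53.371, 30.224, 82.088, -0, 67.689, -10.227], TCP at [0.278, 0.56, 0.197] pointing down, gripper open.
Joint ranges: [-176.69, 176.69], [-43.24, 126.21], [12.49, 139.97], [-82, 262], [0, 151.66], [-163.58, 163.58]. Speed limits (degrees/s): [159.86, 159.86, 180, 180, 180, 180].

INTERFACE

Orientations are given as a 3x3 rotation matrix whose columns are the frame's x, y, z axes.
In Python, from rig import read_state, imaging, job, spotter gives the robot as it stands.
- The arm moves only by the tool apply_moves, never from a script. Its argument "steps" is a list of rows, each an object of numbers: "x", "y", "z": the shift along the world's x, y, z in mm; "spin": the turn about the world's z in rad. In form: [{"x": .., "y": .., "z": .., "spin": ..}, ...]. A call has 1 to 12 rows; each row shifts and turns the pose as measured when the row begins; what a row does not reach is not made up. A row lasts 1/10 s, in which the tool goes at most 50 mm and 8.59 degrees, less where a joint would pass 70% of its speed; a pose out of reach is approached as far as the arm can. A call is refused whole if a number of a shift passes 50 or a number of a turn 0.15, either way. A call with a gripper value outside its range is refused whole. "grip" is the finger opening in mm, from 0 to 87, set as the call begins (left out, the last holds). The fingers move at their own pace and stop on an object; the grip force is fixed at half the most. Time passes only in rows, so rows that do not move let the fingers close. It gives the time, the measured TCP pose, the force and the opening at its end, in the units of the state.
- read_state(): the state, without advancing time (a new reading comes with each control period).
- imaging.capture(name): name is "scene" or "top"; returns the picture (400x640x3 uint8, red, green, blue); there is no depth.
- imaging.camera_params(name): a dict with "fov_y" (degrees; the focal length in pixels is half the picture's height over the tangent of half this angle, whatever the lens; pixels are square), "cx", "cy" (the principal point, pixels), "dist" ([k1, k2, p1, p2, k3] as OpenCV has them; the pictures are not rectified), "R" (3x3) and "t" (3): a world point X has camera coordinates R X + t. Camera axes: x right, y down, z forward; pixel columns grow to the right and rows downward; lengths in m; the calibration is good to about 2 mm. A picture is of the moment at which its call begins. camera_params takes no time and is no camera call.
- job.hand_in(): hands the job in, once; it reports no verdict.
Trained networks look in the newest picture that a camera, given by its name, has taken for a name from the list of things; names that differ only in an ending like _2 or _b are one class to them, and where a whole thing is asked for, a point or a joint stands for the part that bears it (a point fixed in the world has none). Each returns a list of dicts, best first, with "score" (0 to 1); they miss things now and then, are a little off and sometimes report something else, mostly with a low value. They report only what shows in the picture. A call takes as long as a camera call. They do not tell look-alikes from the thing itself.
- spotter.cut_out(name, camera): "mask" (400x640 bool, what is visible of it) and "rect" ([left, top, width, height] in pixels, round what is visible of it).
The state is a dict: "time_s": time; "joint_positions": joint angles; "qvel": joint speeds; "tau": joint torques, N m; "position": TCP position; "tcp_rot": TCP orientation; "force": force on the tool from outside, world axes, zero at the start; "moment": the same for the moment, N m; "opening": opening from 0.0 (shut) to 1.0 (fully open).
Only numpy, scipy, OpenCV 4.12 (cv2) and the standard library are available. Lean on these libraries where they do the work, as an engineer would, in place of code of your own. Each camera call takes 0.05 s, during which the arm holds its last target.

## Working session

There is one attempt and no reset: what is moved stays moved. The work goes in short steps, Python scripts to look and compute and a tool call to move; the robot and the scene stay as the last step left them, time stands still between calls to the robot, and variables do not carry over. Pictures are saved under pics/ and viewed, and the job is handed in when it is done.

Besides the shell and the picture viewer there is one more tool, called after "Call:" as name(argument=value, ...) on one line, values as JSON. apply_moves: Moves the arm, as the interface text tells. Its arguments: {"type":"object","properties":{"steps":{"type":"array"},"grip":{"type":"number"}},"required":["steps"]}

```bash
mkdir -p pics
python3 - <<'E'
from rig import read_state, imaging, job, spotter
import cv2
s=read_state(); print(s)
for n in ("scene","top"):
    im=imaging.capture(n); cv2.imwrite(f"pics/{n}0.png",im[:,:,::-1]); print(n,imaging.camera_params(n))
E
```

```text
{'time_s': 0.0, 'joint_positions': array([ 5.33712706e+01,  3.02797155e+01,  8.21565715e+01, -2.65001135e-03,
        6.76864854e+01, -1.02267350e+01]), 'qvel': array([-0.04080613,  0.07966167,  0.06509718,  0.07439002, -0.02984922,
       -0.00589951]), 'tau': array([-1.63237291e-04, -4.40046072e+01, -1.76591295e+01,  6.31880388e-02,
        5.83111192e-02, -1.55341304e-04]), 'position': array([0.27742633, 0.55918588, 0.1963626 ]), 'tcp_rot': array([[ 4.44649271e-01, -1.24410335e-03, -8.95703901e-01],
       [ 8.95702264e-01, -1.74514959e-03,  4.44650883e-01],
       [-2.11632895e-03, -9.99997703e-01,  3.38366700e-04]]), 'force': array([ 0.73972539,  0.39064527, -0.01626165]), 'moment': array([-0.00748764, -0.00952834, -0.00183274]), 'opening': 1.0024968264428737}
scene {'fov_y': 49.54110397511062, 'cx': 321.08418313063305, 'cy': 187.92304216462685, 'dist': array([-0.02425131,  0.        ,  0.        ,  0.        ,  0.        ]), 'R': array([[-0.82118081,  0.57053516, -0.01231699],
       [ 0.45463823,  0.64101843, -0.61838455],
       [-0.34491471, -0.5134053 , -0.78577913]]), 't': array([ 0.49463838, -0.13962742,  1.40847861])}
top {'fov_y': 47.7756674103138, 'cx': 314.61755914642504, 'cy': 205.85047267744042, 'dist': array([0.02496788, 0.        , 0.        , 0.        , 0.        ]), 'R': array([[ 0.00907684, -0.99981081,  0.01720351],
       [-0.98005273, -0.01231053, -0.19835596],
       [ 0.19853022, -0.0150599 , -0.97997906]]), 't': array([-0.0779714 ,  0.55286908,  1.12656888])}
```

View pics/scene0.png

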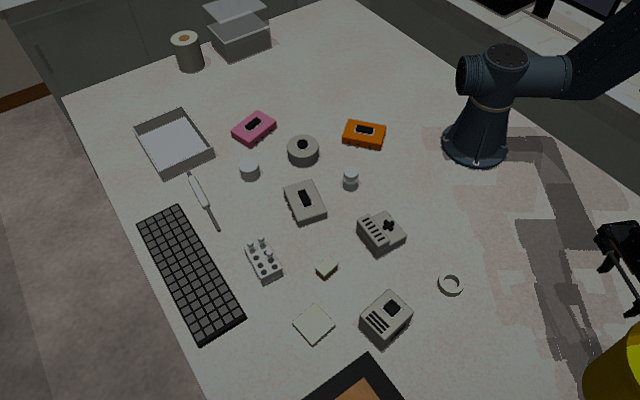

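View pics/top0.png

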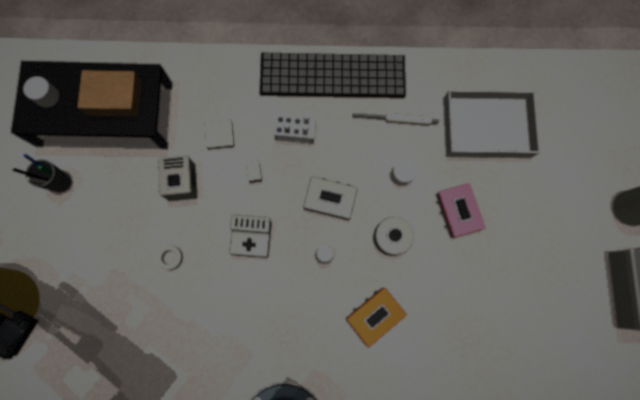

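```bash
cat > h.py <<'E'
import numpy as np, cv2
from rig import read_state, imaging, job, spotter
def K(p):
    f=200/np.tan(np.radians(p["fov_y"])/2); return np.array([[f,0,p["cx"]],[0,f,p["cy"]],[0,0,1]])
def ray(cam,uv,z):
    p=imaging.camera_params(cam)
    n=cv2.undistortPoints(np.array(uv,float).reshape(-1,1,2),K(p),p["dist"]).reshape(-1,2)
    d=np.c_[n,np.ones(len(n))]@p["R"]; o=-p["R"].T@p["t"]
    return o+d*((z-o[2])/d[:,2])[:,None]
def proj(cam,X):
    p=imaging.camera_params(cam)
    return cv2.projectPoints(np.array(X,float).reshape(-1,1,3),cv2.Rodrigues(p["R"])[0],p["t"],K(p),p["dist"])[0].reshape(-1,2)
E
python3 - <<'E'
from h import *
zs={"lamp":.08,"camera":.034,"stage":.05,"lamp_key":.092,"camera_key":.046,"stage_key":.062,"fan":.05,"fan_key":.052}
for n in ["lamp","camera","stage","fan","lamp_key","camera_key","stage_key"]:
    for r in spotter.cut_out(n,"top"):
        m=r["mask"]; v,u=np.nonzero(m); c=(u.mean(),v.mean())
        print(n,round(r["score"],2),r["rect"],m.sum(),np.round(c,1),np.round(ray("top",c,zs[n])[0],4))
print(read_state()["time_s"])
E
```

```text
lamp 0.77 [158.5, 157.1, 40.1, 43.6] 1603 [177.2 178.4] [0.6165 0.2831 0.08  ]
camera 0.95 [304.9, 177.1, 49.6, 44.4] 1619 [329.8 197.5] [ 0.5816 -0.1129  0.034 ]
camera 0.82 [437.1, 183.3, 50.7, 57.3] 1869 [459.8 210.1] [ 0.5515 -0.4604  0.034 ]
camera 0.65 [346.0, 288.9, 61.7, 60.3] 1941 [375.4 316.3] [ 0.2733 -0.2296  0.034 ]
stage 0.82 [370.5, 216.8, 42.4, 35.5] 1251 [393.3 235.8] [ 0.478  -0.2776  0.05  ]
fan 0.73 [228.8, 215.3, 45.1, 42.7] 1625 [250.  235.5] [0.4745 0.0945 0.05  ]
lamp_key 0.62 [167.5, 175.5, 13.4, 9.9] 146 [174.2 179.6] [0.6101 0.2868 0.092 ]
lamp_key 0.36 [390.3, 160.8, 26.6, 28.7] 529 [402.6 172.6] [ 0.6368 -0.2979  0.092 ]
camera_key 0.8 [454.0, 194.4, 14.5, 23.9] 235 [462.5 208.4] [ 0.5537 -0.4638  0.046 ]
camera_key 0.61 [370.1, 305.5, 20.4, 24.0] 193 [376.4 317.3] [ 0.2715 -0.2302  0.046 ]
camera_key 0.44 [319.0, 191.9, 19.6, 6.1] 167 [330.  196.1] [ 0.5825 -0.1127  0.046 ]
camera_key 0.37 [245.2, 161.2, 16.9, 21.4] 280 [253.2 171.7] [0.6467 0.0931 0.046 ]
stage_key 0.56 [389.0, 226.8, 15.7, 14.9] 134 [394.7 234.2] [ 0.4805 -0.279   0.062 ]
0.45
```

The top view shows the lamp supply with its square key at about (174,180), the fan with its cross key at (250,240), the grey camera unit at (330,197) and the stage drum at (394,235). The candidates for the camera unit are grey (330,197), pink (460,210) and orange (376,316), and the description says grey. For the stage, the drum at (394,235) could be confused with the small white cylinder at (402,173), the jar at (325,255) and the tape at (171,257). For the lamp, the tall box at (177,178) could be confused with the stepped fan at (250,240). I'll check these choices in a close crop.

Run:
```python
from h import *
t=cv2.imread("pics/top0.png"); s=cv2.imread("pics/scene0.png")
def crop(im,c,r=30,k=6):
    u,v=c; o=cv2.resize(im[v-r:v+r,u-r:u+r],None,fx=k,fy=k,interpolation=cv2.INTER_CUBIC); return np.clip(o.astype(float)*1.8,0,255).astype(np.uint8)
P=np.array([[.6101,.2868,.092],[.5825,-.1127,.046],[.4805,-.279,.062]])
ps=proj("scene",P); print(ps)
r1=np.hstack([crop(t,c,30,4) for c in ((176,180),(330,197),(394,235))])
r2=np.hstack([crop(s,tuple(np.round(c).astype(int)),30,4) for c in ps])
cv2.imwrite("pics/crop0.png",np.vstack([r1,r2]))
# triangulate keys
def tri(a,b):
    A=[]
    o=[];d=[]
    for cam,uv in (("top",a),("scene",b)):
        p0=ray(cam,uv,0)[0];p1=ray(cam,uv,.2)[0]; o.append(p0); d.append((p1-p0)/np.linalg.norm(p1-p0))
    M=sum(np.eye(3)-np.outer(x,x) for x in d); r=sum((np.eye(3)-np.outer(x,x))@q for x,q in zip(d,o))
    X=np.linalg.solve(M,r); return X,[np.linalg.norm((np.eye(3)-np.outer(x,x))@(X-q)) for x,q in zip(d,o)]
for nm,z in (("lamp_key",.092),("camera_key",.046),("stage_key",.062)):
    for r in spotter.cut_out(nm,"scene"):
        v,u=np.nonzero(r["mask"]); c=(u.mean(),v.mean()); print(nm,r["score"],np.round(c,1),ray("scene",c,z)[0])
```

```text
[[390.07653449 304.88975003]
 [303.96164301 196.56477243]
 [301.68171813 143.09349466]]
lamp_key 0.72 [391.2 307.3] [0.61188502 0.29265389 0.092     ]
lamp_key 0.44 [449.9 283.5] [0.46201107 0.32724673 0.092     ]
camera_key 0.68 [252.7 123.4] [ 0.55439019 -0.46043592  0.046     ]
camera_key 0.48 [304.7 197.4] [ 0.58252472 -0.10894545  0.046     ]
```

View pics/crop0.png

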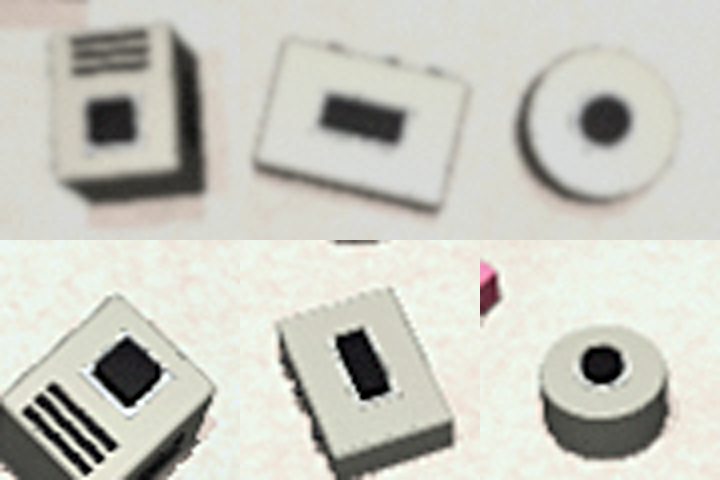

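Run:
```python
from h import *
t=cv2.imread("pics/top0.png"); s=cv2.imread("pics/scene0.png")
def e(im,u0,u1,v0,v1,k): return np.clip(cv2.resize(im[v0:v1,u0:u1],None,fx=k,fy=k,interpolation=cv2.INTER_CUBIC).astype(float)*2.2,0,255).astype(np.uint8)
cv2.imwrite("pics/c1.png",np.hstack([e(t,0,210,40,210,2),e(s,270,430,230,400,2)]))
for z in (0,.05,.1,.15,.2): print(z,ray("top",(160,130),z)[0],ray("scene",(367,353),z)[0])
```

```text
0 [0.77734544 0.36427079 0.        ] [0.69629654 0.32215519 0.        ]
0.05 [0.7584793  0.34705069 0.05      ] [0.70892077 0.33229937 0.05      ]
0.1 [0.73961316 0.32983059 0.1       ] [0.721545   0.34244354 0.1       ]
0.15 [0.72074702 0.3126105  0.15      ] [0.73416923 0.35258772 0.15      ]
0.2 [0.70188088 0.2953904  0.2       ] [0.74679346 0.36273189 0.2       ]
```

View pics/c1.png

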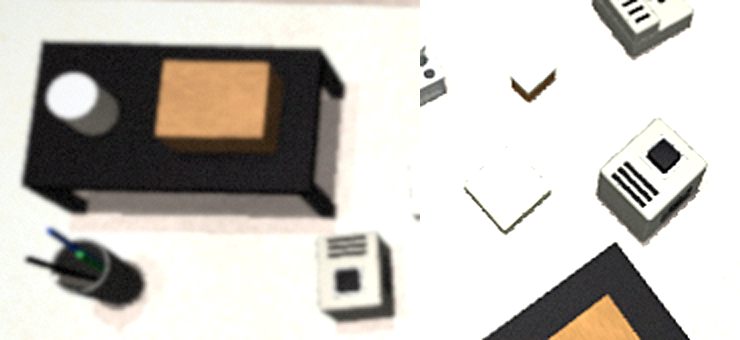

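Call:
apply_moves(steps=[{"x": 0, "y": -30, "z": 20, "spin": 0.12}, {"x": 20, "y": -40, "z": 0, "spin": 0.12}, {"x": 35, "y": -35, "z": 0, "spin": 0.1}], grip=0)

```text
time_s: 0.9
position: [0.33, 0.4564, 0.2171]
tcp_rot: [[0.099, -0.001, -0.995], [0.995, 0.002, 0.099], [0.001, -1.0, 0.001]]
force: [0.8, 0.2, -0.3]
opening: 0.812
```

Call:
apply_moves(steps=[{"x": 42, "y": -25, "z": 0, "spin": 0}, {"x": 42, "y": -25, "z": 0, "spin": 0}, {"x": 42, "y": -25, "z": 0, "spin": 0}, {"x": 42, "y": -25, "z": 0, "spin": 0}, {"x": 42, "y": -25, "z": 0, "spin": 0}, {"x": 35, "y": -22, "z": 0, "spin": 0}, {"x": 20, "y": -12, "z": 0, "spin": 0}, {"x": 0, "y": 0, "z": 0, "spin": 0}], grip=0)

```text
time_s: 1.7
position: [0.6074, 0.2851, 0.2191]
tcp_rot: [[0.102, 0.005, -0.995], [0.995, 0.003, 0.102], [0.003, -1.0, -0.005]]
force: [-0.4, -1.0, 0.8]
opening: 0.083
```

Call:
apply_moves(steps=[{"x": 4, "y": 4, "z": -30, "spin": 0}, {"x": 0, "y": 0, "z": -40, "spin": 0}, {"x": 0, "y": 0, "z": -25, "spin": 0}, {"x": 0, "y": 0, "z": -8, "spin": 0}, {"x": 0, "y": 0, "z": 0, "spin": 0}], grip=0)

```text
time_s: 2.2
position: [0.6096, 0.2912, 0.1152]
tcp_rot: [[0.102, 0.007, -0.995], [0.995, 0.005, 0.102], [0.006, -1.0, -0.006]]
force: [-0.3, -0.3, 0.6]
opening: 0.003
```

Run:
```python
from h import *
s=imaging.capture("scene")[:,:,::-1]; t=imaging.capture("top")[:,:,::-1]
def e(im,u0,u1,v0,v1,k): return np.clip(cv2.resize(im[v0:v1,u0:u1],None,fx=k,fy=k,interpolation=cv2.INTER_CUBIC).astype(float)*2,0,255).astype(np.uint8)
cv2.imwrite("pics/c2.png",np.hstack([e(s,340,440,240,360,4),e(t,130,230,120,240,4)]))
st=read_state(); print(st["time_s"],st["position"],st["force"],st["opening"])
```

```text
2.3 [0.6110745  0.29145633 0.11713212] [ 0.32761858  0.54864449 -0.36912153] 0.009596338885956145
```

View pics/c2.png

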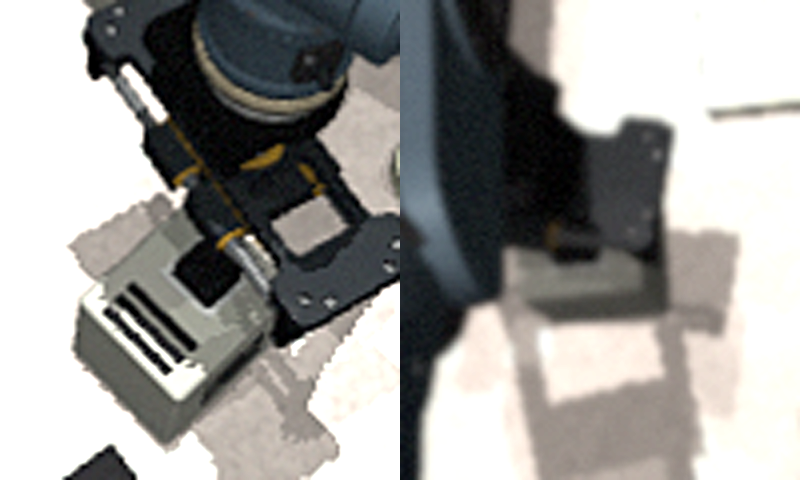

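Run:
```python
from h import *
P=proj("scene",[[.611,.291,.109],[.611,.291,.092],[.611,.288,.092]])
print(P, (P-[340,240])*4)
print((proj("top",[[.611,.291,.109]])-[130,120])*4)
```

```text
[[391.86164413 303.48498423]
 [390.98030895 306.5512877 ]
 [390.11647    305.5194596 ]] [[207.44657652 253.9399369 ]
 [203.92123579 266.20515082]
 [200.46587999 262.07783841]]
[[162.49390495 230.04329777]]
```

Call:
apply_moves(steps=[{"x": 0, "y": -1, "z": -9, "spin": 0}, {"x": 0, "y": 0, "z": -4, "spin": 0}, {"x": 0, "y": 0, "z": 0, "spin": 0}], grip=0)

```text
time_s: 2.6
position: [0.6134, 0.2918, 0.1076]
tcp_rot: [[0.101, 0.018, -0.995], [0.995, 0.009, 0.101], [0.01, -1.0, -0.017]]
force: [-0.1, 0.1, 0.6]
opening: 0.005
```

Call:
apply_moves(steps=[{"x": -1, "y": -1, "z": -4, "spin": 0}, {"x": 0, "y": 0, "z": -3, "spin": 0}, {"x": 0, "y": 0, "z": 0, "spin": 0}], grip=0)

```text
time_s: 2.9
position: [0.6131, 0.2908, 0.1012]
tcp_rot: [[0.101, 0.02, -0.995], [0.995, 0.009, 0.101], [0.011, -1.0, -0.019]]
force: [0.5, -0.1, -0.3]
opening: 0.005
```

Call:
apply_moves(steps=[{"x": 0, "y": 0, "z": -3, "spin": 0}, {"x": 0, "y": 0, "z": -2, "spin": 0}], grip=0)

```text
time_s: 3.1
position: [0.6134, 0.2907, 0.0963]
tcp_rot: [[0.101, 0.021, -0.995], [0.995, 0.009, 0.102], [0.012, -1.0, -0.02]]
force: [-0.9, -0.0, -0.1]
opening: 0.007
```

Call:
apply_moves(steps=[{"x": 0, "y": 0, "z": -2, "spin": 0}], grip=0)

```text
time_s: 3.2
position: [0.6134, 0.2907, 0.0941]
tcp_rot: [[0.101, 0.021, -0.995], [0.995, 0.009, 0.102], [0.012, -1.0, -0.02]]
force: [-0.7, 0.2, 0.2]
opening: 0.008
```

Run:
```python
from h import *
s=imaging.capture("scene")[:,:,::-1]
def e(im,u0,u1,v0,v1,k): return np.clip(cv2.resize(im[v0:v1,u0:u1],None,fx=k,fy=k,interpolation=cv2.INTER_CUBIC).astype(float)*3,0,255).astype(np.uint8)
cv2.imwrite("pics/c3.png",e(s,355,425,270,340,8))
st=read_state(); print(st["time_s"],st["position"],st["force"],st["opening"])
```

```text
3.25 [0.61310905 0.29062439 0.09354937] [-0.0167061   0.22054226 -0.03183307] 0.006709200497178176
```

View pics/c3.png

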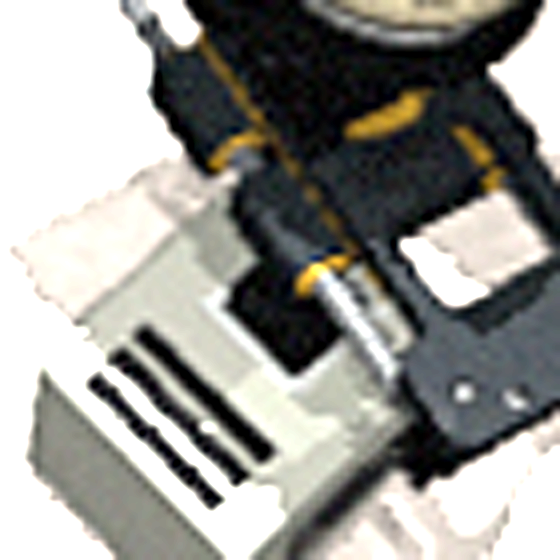

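Run:
```python
from h import *
R=read_state()["tcp_rot"]; p=read_state()["position"]
tip=p+R[:,1]*.008
c=[tip+sx*.015*R[:,0]+sz*.0095*R[:,2] for sx,sz in((1,1),(1,-1),(-1,-1),(-1,1))]
print("tip",tip,(proj("scene",[tip])-[355,270])*8); print((proj("scene",c)-[355,270])*8)
a=cv2.imread("pics/scene0.png"); b=cv2.imread("pics/c3.png")
e=np.clip(cv2.resize(a[270:340,355:425],None,fx=8,fy=8,interpolation=cv2.INTER_CUBIC).astype(float)*3,0,255).astype(np.uint8)
for im in (b,):
    cv2.polylines(im,[np.round((proj("scene",c)-[355,270])*8).astype(int)],True,(0,0,255),1)
cv2.imwrite("pics/c4.png",cv2.resize(np.hstack([e,b]),None,fx=.7,fy=.7))
```

```text
tip [0.61326985 0.29069807 0.08555133] [[278.39221885 305.11172085]]
[[336.53587622 333.56991974]
 [280.87098102 364.94633635]
 [220.84982427 276.93603204]
 [275.96053455 246.5897994 ]]
```

View pics/c4.png

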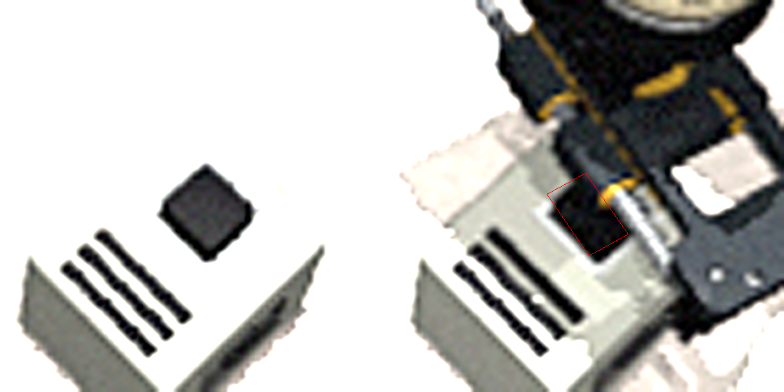

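Call:
apply_moves(steps=[{"x": 0, "y": 0, "z": -1.5, "spin": 0}], grip=0)

```text
time_s: 3.35
position: [0.6132, 0.2907, 0.092]
tcp_rot: [[0.101, 0.02, -0.995], [0.995, 0.009, 0.102], [0.011, -1.0, -0.019]]
force: [0.3, 0.9, -0.2]
opening: 0.008
```

Run:
```python
from h import *
st=read_state(); print(st["time_s"],st["position"],st["force"],st["moment"],st["tau"])
```

```text
3.35 [0.613193   0.29069025 0.0920386 ] [ 0.30208926  0.89905659 -0.19634739] [0.04234453 0.02013889 0.03568232] [ 3.60353428e-03 -4.94880688e+01 -1.54014426e+01  4.04436694e-03
  5.29024447e-02  2.59164490e-04]
```

Run:
```python
from h import *
s=imaging.capture("scene")[:,:,::-1]
a=cv2.imread("pics/scene0.png")
def e(im,g): return np.clip(255*(cv2.resize(im[285:330,368:418],None,fx=8,fy=8,interpolation=cv2.INTER_CUBIC)/255.)**g*1.1,0,255).astype(np.uint8)
cv2.imwrite("pics/c5.png",np.hstack([e(a,.45),e(s,.45)]))
st=read_state(); print(st["time_s"],st["position"],st["force"],st["opening"])
```

```text
3.4 [0.61291318 0.29058724 0.09161425] [ 0.28044292  0.26007162 -0.03406014] 0.005521728647221239
```

View pics/c5.png

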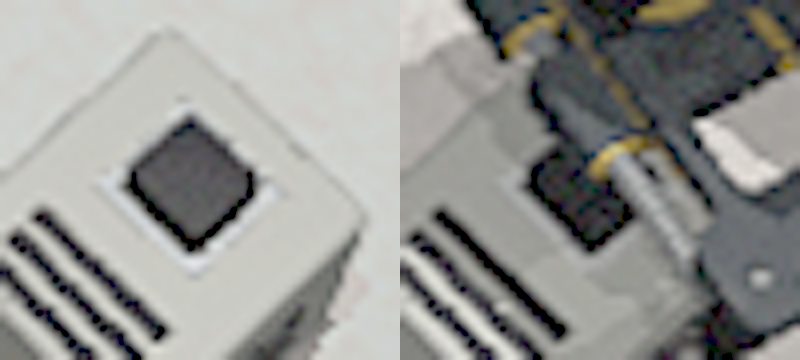

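Call:
apply_moves(steps=[{"x": 0, "y": 0, "z": -1.5, "spin": 0}], grip=0)

```text
time_s: 3.5
position: [0.613, 0.2906, 0.0901]
tcp_rot: [[0.101, 0.02, -0.995], [0.995, 0.009, 0.102], [0.011, -1.0, -0.019]]
force: [0.5, 0.4, -0.5]
opening: 0.008
```

Call:
apply_moves(steps=[{"x": 0, "y": 0, "z": -1.5, "spin": 0}], grip=0)

```text
time_s: 3.6
position: [0.613, 0.2906, 0.0885]
tcp_rot: [[0.101, 0.02, -0.995], [0.995, 0.009, 0.102], [0.011, -1.0, -0.019]]
force: [-0.1, -0.0, 0.3]
opening: 0.01
```

Run:
```python
from h import *
s=imaging.capture("scene")[:,:,::-1]; t=imaging.capture("top")[:,:,::-1]
cv2.imwrite("pics/s6.png",s); cv2.imwrite("pics/t6.png",t)
def e(im,u0,v0,g=.45): return np.clip(255*(cv2.resize(im[v0:v0+60,u0:u0+60],None,fx=6.6,fy=6.6,interpolation=cv2.INTER_CUBIC)/255.)**g*1.1,0,255).astype(np.uint8)
cv2.imwrite("pics/c6.png",np.hstack([e(s,363,270),e(t,145,150)]))
R=read_state()["tcp_rot"]; p=read_state()["position"]; print(p,read_state()["force"])
print((proj("top",[p+R[:,1]*.008])-[145,150])*6.6,(proj("scene",[p+R[:,1]*.008])-[363,270])*6.6)
p=imaging.camera_params("top"); print(-p["R"].T@p["t"])
```

```text
[0.61282845 0.29057067 0.08834365] [-0.3314321  -0.49183181  0.03451038]
[[192.16722005 195.77014996]] [[175.69707023 257.14877199]]
[ 0.31889062 -0.05418452  1.21502017]
```

View pics/c6.png

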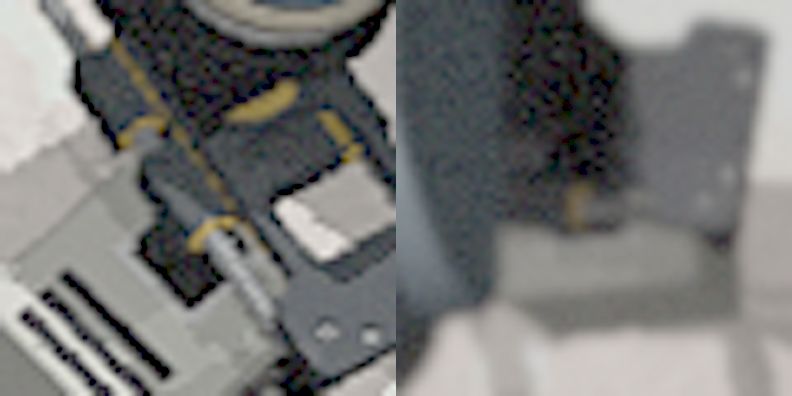

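No force shows even though the tip should be through the key's stroke. I'll lift clear and look at the key itself.

Call:
apply_moves(steps=[{"x": 0, "y": 0, "z": 15, "spin": 0}, {"x": 0, "y": 0, "z": 30, "spin": 0}, {"x": 0, "y": 0, "z": 45, "spin": 0}, {"x": 0, "y": 0, "z": 20, "spin": 0}, {"x": 0, "y": 0, "z": 0, "spin": 0}], grip=0)

```text
time_s: 4.2
position: [0.612, 0.2904, 0.2052]
tcp_rot: [[0.101, 0.019, -0.995], [0.995, 0.009, 0.102], [0.011, -1.0, -0.018]]
force: [1.1, -0.6, -0.7]
opening: 0.005
```

Run:
```python
from h import *
s=imaging.capture("scene")[:,:,::-1]
a=cv2.imread("pics/scene0.png"); cv2.imwrite("pics/s7.png",s)
def e(im,g): return np.clip(255*(cv2.resize(im[250:330,345:420],None,fx=5.2,fy=5.2,interpolation=cv2.INTER_CUBIC)/255.)**g*1.1,0,255).astype(np.uint8)
cv2.imwrite("pics/c7.png",np.hstack([e(a,.45),e(s,.45)]))
R=read_state()["tcp_rot"]; p=read_state()["position"]; print(p,R,read_state()["force"])
print((proj("scene",[p+R[:,1]*.008])-[345,250])*5.2)
```

```text
[0.61167198 0.29026704 0.20407588] [[ 0.10144511  0.01819552 -0.99467473]
 [ 0.9947853   0.00873824  0.10161623]
 [ 0.01054067 -0.99979626 -0.01721419]] [0.27906829 0.4369965  0.71856683]
[[266.63445015 188.74751824]]
```

View pics/c7.png

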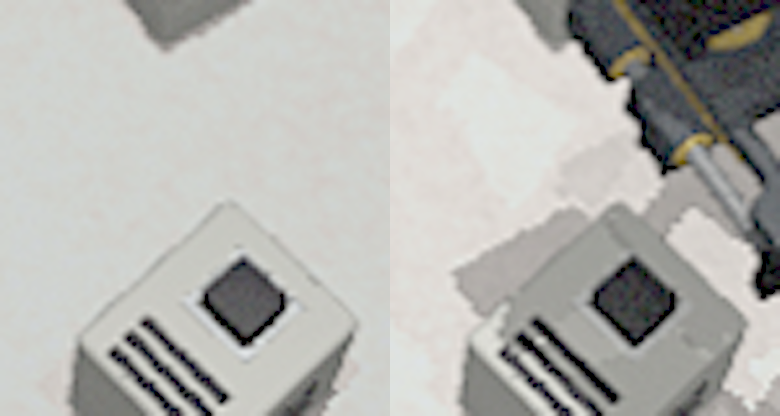

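Run:
```python
from h import *
s=cv2.imread("pics/s7.png")
cv2.imwrite("pics/c8.png",np.clip(255*(cv2.resize(s[130:330,340:540],None,fx=3,fy=3,interpolation=cv2.INTER_CUBIC)/255.)**.45*1.1,0,255).astype(np.uint8))
R=read_state()["tcp_rot"]; p=read_state()["position"]
for d in (.008,0,-.011,-.062): print(d,(proj("scene",[p+R[:,1]*d])-[340,130])*3)
```

```text
0.008 [[168.8275674  468.89279899]]
0 [[170.38237915 463.57360219]]
-0.011 [[172.55586719 456.13624641]]
-0.062 [[183.20615064 419.6656807 ]]
```

View pics/c8.png

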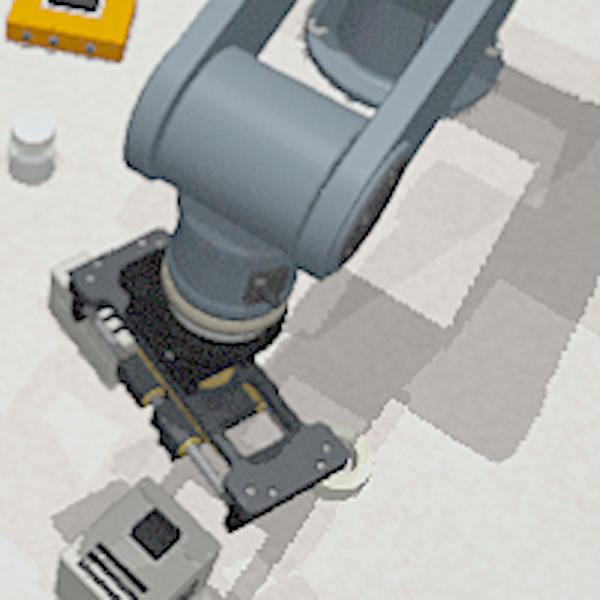

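Run:
```python
from h import *
s=imaging.capture("scene")[:,:,::-1].copy(); t=imaging.capture("top")[:,:,::-1].copy()
R=read_state()["tcp_rot"]; p=read_state()["position"]; print(read_state()["joint_positions"])
for n,im in(("s",s),("t",t)):
    cam={"s":"scene","t":"top"}[n]
    k=3; u0,v0=((340,160) if n=="s" else (80,60)); 
    o=np.clip(255*(cv2.resize(im[v0:v0+190,u0:u0+130],None,fx=k,fy=k,interpolation=cv2.INTER_CUBIC)/255.)**.45*1.1,0,255).astype(np.uint8)
    def poly(d,hx,hz,col):
        c=[p+R[:,1]*d+sx*hx*R[:,0]+sz*hz*R[:,2] for sx,sz in((1,1),(1,-1),(-1,-1),(-1,1))]
        q=np.round((proj(cam,c)-[u0,v0])*k+k/2).astype(int); cv2.polylines(o,[q],True,col,1)
    poly(.008,.015,.0095,(0,0,255)); poly(-.062,.095,.0375,(0,200,0)); poly(-.12,.095,.0375,(255,0,0))
    if n=="s": A=o
cv2.imwrite("pics/c9.png",np.hstack([A,o]))
```

```text
[ 15.84814815  33.67668181  74.855241     0.2052083   70.75443415
 -68.38635288]
```

View pics/c9.png

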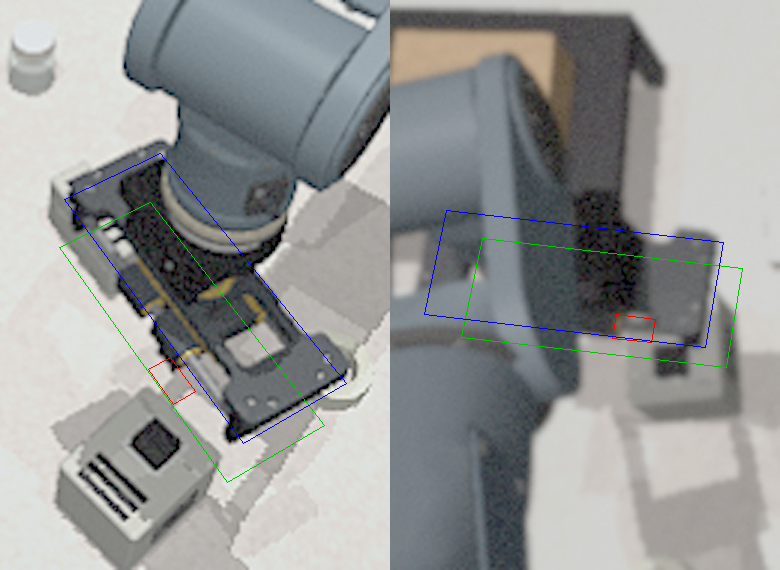

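Run:
```python
from h import *
s=cv2.imread("pics/scene0.png")
p=np.array([.2777,.5595,.1967]);R=np.array([[.4446,-.0012,-.8957],[.8957,-.0017,.44465],[-.002,-1,.0003]])
u0,v0,k=560,200,6
o=np.clip(255*(cv2.resize(s[v0:v0+130,u0:640],None,fx=k,fy=k,interpolation=cv2.INTER_CUBIC)/255.)**.45*1.1,0,255).astype(np.uint8)
def poly(d,x0,x1,hz,col):
    c=[p+R[:,1]*d+a*R[:,0]+b*R[:,2] for a,b in((x1,hz),(x1,-hz),(x0,-hz),(x0,hz))]
    q=np.round((proj("scene",c)-[u0,v0])*k+k/2).astype(int); cv2.polylines(o,[q],True,col,1)
poly(.008,-.0585,-.0435,.0095,(0,0,255));poly(.008,.0435,.0585,.0095,(0,0,255)); poly(-.062,-.095,.095,.0375,(0,200,0)); poly(-.12,-.095,.095,.0375,(255,0,0))
cv2.imwrite("pics/c10.png",cv2.resize(o,None,fx=.75,fy=.75))
```

```text
(no output)
```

View pics/c10.png

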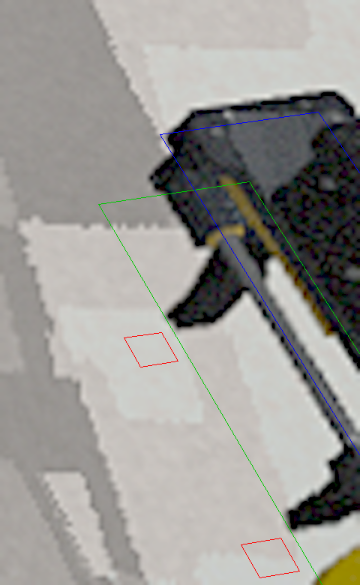

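Run:
```python
from h import *
s=imaging.capture("scene")[:,:,::-1].copy(); t=imaging.capture("top")[:,:,::-1].copy()
cv2.imwrite("pics/s11.png",s);cv2.imwrite("pics/t11.png",t)
def e(im,u0,v0,w,h,k): return np.clip(255*(cv2.resize(im[v0:v0+h,u0:u0+w],None,fx=k,fy=k,interpolation=cv2.INTER_CUBIC)/255.)**.35*1.1,0,255).astype(np.uint8)
cv2.imwrite("pics/c11.png",np.hstack([e(s,370,240,50,70,8),e(t,145,130,50,70,8)]))
```

```text
(no output)
```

View pics/c11.png

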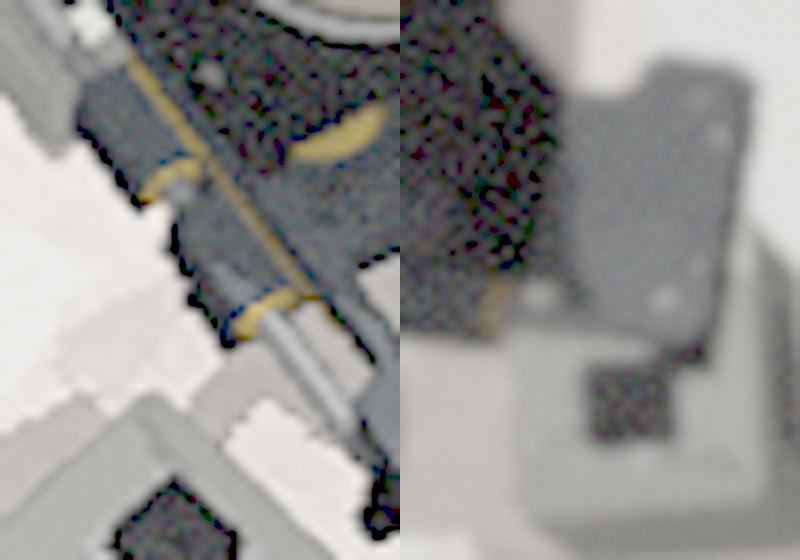

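Run:
```python
from h import *
from scipy.optimize import least_squares
im={"top":cv2.imread("pics/top0.png"),"scene":cv2.imread("pics/scene0.png")}
def pts(pose,L):
    x,y,a=pose; c,s=np.cos(a),np.sin(a)
    return np.array([[x+c*u-s*v,y+s*u+c*v,w] for u,v,w in L])
def box(hx,hy,h): return [(sx*hx,sy*hy,z) for z in(h,0) for sx,sy in((1,1),(1,-1),(-1,-1),(-1,1))]
lamp=(.6255,.289,0.03)
out=[]
for cam,(u0,v0) in (("scene",(345,265)),("top",(145,135))):
    k=5; o=np.clip(255*(cv2.resize(im[cam][v0:v0+90,u0:u0+75],None,fx=k,fy=k,interpolation=cv2.INTER_CUBIC)/255.)**.6*1.1,0,255).astype(np.uint8)
    q=np.round((proj(cam,pts(lamp,box(.05,.04,.08)))-[u0,v0]+.5)*k).astype(int)
    cv2.polylines(o,[q[:4]],True,(0,0,255),1);cv2.polylines(o,[q[4:]],True,(0,200,0),1)
    kk=[(-.015+sx*.015,sy*.015,.092) for sx,sy in((1,1),(1,-1),(-1,-1),(-1,1))]
    q=np.round((proj(cam,pts(lamp,kk))-[u0,v0]+.5)*k).astype(int); cv2.polylines(o,[q],True,(255,0,0),1)
    out.append(o)
cv2.imwrite("pics/c12.png",np.hstack(out))
```

```text
(no output)
```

View pics/c12.png

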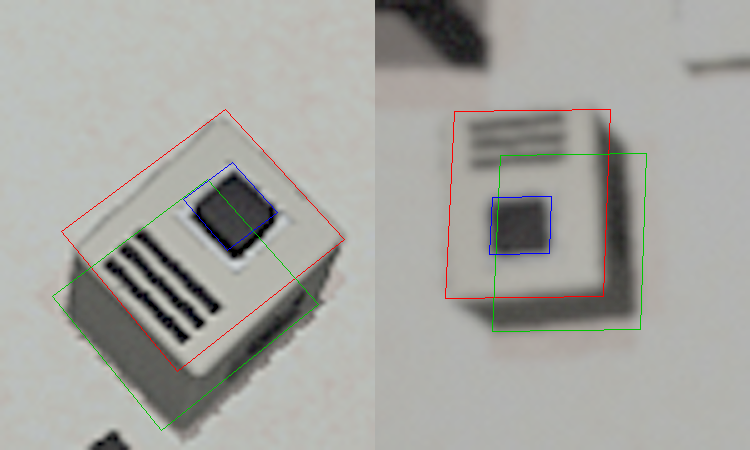

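The pictures show the key still up, with the fingers ending well above where I assumed. The camera overlays put the gripper's plan position right, so the doubt is only in height. I'll go back down in short calls of less than one key stroke and watch the force.

Call:
apply_moves(steps=[{"x": 0, "y": 0, "z": -40, "spin": 0}, {"x": 0, "y": 0, "z": -40, "spin": 0}, {"x": 0, "y": 0, "z": -25, "spin": 0}, {"x": 0, "y": 0, "z": -5, "spin": 0}, {"x": 0, "y": 0, "z": 0, "spin": 0}], grip=0)

```text
time_s: 4.95
position: [0.6048, 0.288, 0.0791]
tcp_rot: [[0.102, -0.001, -0.995], [0.995, 0.003, 0.102], [0.003, -1.0, 0.001]]
force: [-0.4, 0.5, -0.6]
opening: 0.005
```

Call:
apply_moves(steps=[{"x": 0, "y": 0, "z": 0, "spin": 0}], grip=0)

```text
time_s: 5.05
position: [0.6048, 0.288, 0.079]
tcp_rot: [[0.102, -0.002, -0.995], [0.995, 0.003, 0.102], [0.003, -1.0, 0.002]]
force: [-0.2, -0.1, -0.2]
opening: 0.007
```

Call:
apply_moves(steps=[{"x": 3, "y": 1, "z": 0, "spin": 0}, {"x": 3, "y": 1, "z": 0, "spin": 0}, {"x": 0, "y": 0, "z": 0, "spin": 0}], grip=0)

```text
time_s: 5.35
position: [0.6139, 0.291, 0.0827]
tcp_rot: [[0.102, 0.005, -0.995], [0.995, 0.005, 0.102], [0.005, -1.0, -0.004]]
force: [0.5, -0.0, -0.1]
opening: 0.004
```

Run:
```python
from h import *
s=imaging.capture("scene")[:,:,::-1].copy(); t=imaging.capture("top")[:,:,::-1].copy()
cv2.imwrite("pics/s13.png",s);cv2.imwrite("pics/t13.png",t)
def e(im,u0,v0,w,h,k): return np.clip(255*(cv2.resize(im[v0:v0+h,u0:u0+w],None,fx=k,fy=k,interpolation=cv2.INTER_CUBIC)/255.)**.35*1.1,0,255).astype(np.uint8)
cv2.imwrite("pics/c13.png",np.hstack([e(s,355,260,70,80,5.7),e(t,130,130,70,80,5.7)]))
st=read_state(); print(st["position"],st["force"],st["joint_positions"])
```

```text
[0.61332598 0.2908638  0.08248898] [-0.04770179  0.35018902 -0.16794054] [ 15.86410247  41.71353541  79.37817998   0.22914255  58.61222985
 -68.41045461]
```

View pics/c13.png

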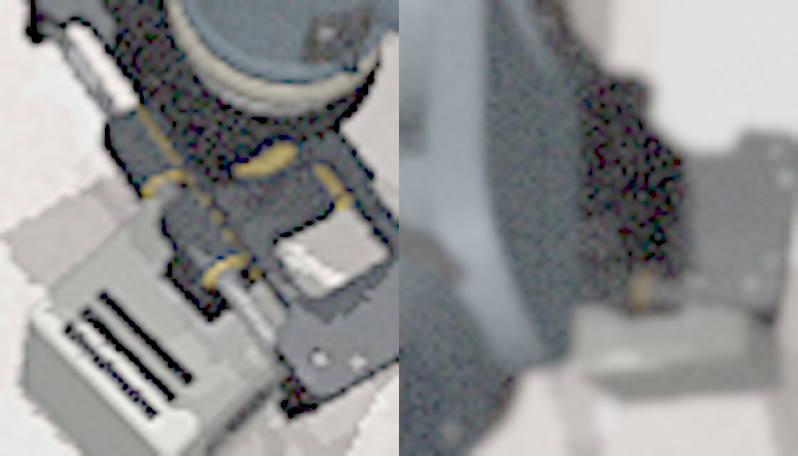

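Call:
apply_moves(steps=[{"x": -1, "y": 0, "z": -2, "spin": 0}, {"x": -1, "y": 0, "z": -2, "spin": 0}, {"x": 0, "y": 0, "z": -2, "spin": 0}], grip=0)

```text
time_s: 5.75
position: [0.6115, 0.291, 0.0773]
tcp_rot: [[0.102, 0.006, -0.995], [0.995, 0.005, 0.102], [0.006, -1.0, -0.005]]
force: [0.3, -0.1, 0.5]
opening: 0.001
```

Call:
apply_moves(steps=[{"x": 0, "y": 0, "z": -2, "spin": 0}, {"x": 0, "y": 0, "z": -2, "spin": 0}], grip=0)

```text
time_s: 5.95
position: [0.6111, 0.2909, 0.0728]
tcp_rot: [[0.102, 0.005, -0.995], [0.995, 0.005, 0.102], [0.005, -1.0, -0.005]]
force: [-0.5, 0.4, -0.6]
opening: 0.002
```

Call:
apply_moves(steps=[{"x": 0, "y": 0, "z": -2, "spin": 0}, {"x": 0, "y": 0, "z": -2, "spin": 0}], grip=0)

```text
time_s: 6.15
position: [0.611, 0.2909, 0.0681]
tcp_rot: [[0.102, 0.005, -0.995], [0.995, 0.005, 0.102], [0.005, -1.0, -0.004]]
force: [0.1, 0.2, 0.5]
opening: 0.006
```

Call:
apply_moves(steps=[{"x": 0, "y": 0, "z": -2, "spin": 0}, {"x": 0, "y": 0, "z": -2, "spin": 0}], grip=0)

```text
time_s: 6.35
position: [0.6109, 0.2909, 0.0643]
tcp_rot: [[0.102, 0.004, -0.995], [0.995, 0.005, 0.102], [0.005, -1.0, -0.004]]
force: [-1.2, 0.6, 3.9]
opening: 0.008
```

Run:
```python
from h import *
s=imaging.capture("scene")[:,:,::-1].copy()
def e(im,u0,v0,w,h,k): return np.clip(255*(cv2.resize(im[v0:v0+h,u0:u0+w],None,fx=k,fy=k,interpolation=cv2.INTER_CUBIC)/255.)**.35*1.1,0,255).astype(np.uint8)
cv2.imwrite("pics/c14.png",e(s,355,260,70,80,7))
st=read_state(); print(st["position"],st["force"],st["joint_positions"])
```

```text
[0.61090463 0.29085701 0.0639872 ] [-1.94271759 -0.23390189  1.26894697] [ 15.92102992  42.91857175  80.32632991   0.2331667   56.4412884
 -68.36904961]
```

View pics/c14.png

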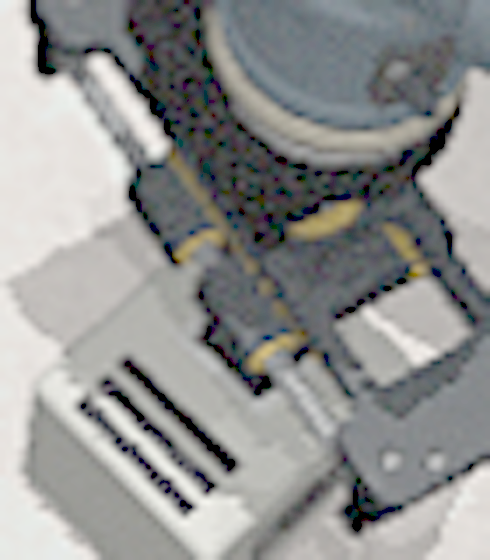

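Contact: about 4 N at a reported z of 0.065, so the true fingertip is about 35 mm higher than the figures imply. I'll press on in small steps.

Call:
apply_moves(steps=[{"x": 0, "y": 0, "z": -2, "spin": 0}], grip=0)

```text
time_s: 6.5
position: [0.611, 0.2909, 0.0624]
tcp_rot: [[0.102, 0.005, -0.995], [0.995, 0.005, 0.102], [0.005, -1.0, -0.004]]
force: [0.1, -0.4, 2.9]
opening: 0.003
```

Call:
apply_moves(steps=[{"x": 0, "y": 0, "z": -2, "spin": 0}], grip=0)

```text
time_s: 6.6
position: [0.611, 0.2909, 0.0605]
tcp_rot: [[0.102, 0.005, -0.995], [0.995, 0.005, 0.102], [0.005, -1.0, -0.004]]
force: [-0.8, -1.0, 3.7]
opening: 0.006
```

Call:
apply_moves(steps=[{"x": 0, "y": 0, "z": -1.5, "spin": 0}], grip=0)

```text
time_s: 6.7
position: [0.611, 0.2908, 0.0591]
tcp_rot: [[0.102, 0.005, -0.995], [0.995, 0.005, 0.102], [0.005, -1.0, -0.004]]
force: [-1.8, -1.1, 4.9]
opening: 0.007
```

Call:
apply_moves(steps=[{"x": 0, "y": 0, "z": -1, "spin": 0}], grip=0)

```text
time_s: 6.8
position: [0.611, 0.2909, 0.0586]
tcp_rot: [[0.102, 0.005, -0.995], [0.995, 0.005, 0.102], [0.005, -1.0, -0.004]]
force: [-2.8, -0.3, 8.8]
opening: 0.002
```

Call:
apply_moves(steps=[{"x": 0, "y": 0, "z": -1, "spin": 0}], grip=0)

```text
time_s: 6.9
position: [0.611, 0.2909, 0.0586]
tcp_rot: [[0.101, 0.005, -0.995], [0.995, 0.005, 0.102], [0.005, -1.0, -0.004]]
force: [-2.5, -0.8, 10.0]
opening: 0.007
```

Call:
apply_moves(steps=[{"x": 0, "y": 0, "z": -1.5, "spin": 0}], grip=0)

```text
time_s: 7.0
position: [0.611, 0.2909, 0.0584]
tcp_rot: [[0.101, 0.005, -0.995], [0.995, 0.005, 0.101], [0.005, -1.0, -0.005]]
force: [-2.6, -1.6, 10.9]
opening: 0.006
```

Call:
apply_moves(steps=[{"x": 0, "y": 0, "z": 4, "spin": 0}, {"x": 0, "y": 0, "z": 10, "spin": 0}, {"x": 0, "y": 0, "z": 20, "spin": 0}, {"x": 0, "y": 0, "z": 30, "spin": 0}, {"x": 0, "y": 0, "z": 30, "spin": 0}, {"x": 0, "y": 0, "z": 30, "spin": 0}, {"x": 0, "y": 0, "z": 0, "spin": 0}], grip=0)

```text
time_s: 7.7
position: [0.6106, 0.2907, 0.1858]
tcp_rot: [[0.102, 0.004, -0.995], [0.995, 0.005, 0.102], [0.005, -1.0, -0.004]]
force: [-0.1, 0.1, 0.2]
opening: 0.006
```

Run:
```python
from h import *
s=imaging.capture("scene")[:,:,::-1].copy(); cv2.imwrite("pics/s15.png",s)
a=cv2.imread("pics/s7.png")
def e(im,u0,v0,w,h,k): return np.clip(255*(cv2.resize(im[v0:v0+h,u0:u0+w],None,fx=k,fy=k,interpolation=cv2.INTER_CUBIC)/255.)**.45*1.1,0,255).astype(np.uint8)
cv2.imwrite("pics/c15.png",np.hstack([e(a,365,280,55,60,7),e(s,365,280,55,60,7)]))
st=read_state(); print(st["position"],st["force"],st["joint_positions"])
```

```text
[0.60900813 0.29017639 0.18332749] [-0.13344696  0.2827911  -0.09737721] [ 15.91372608  34.93466447  75.25183501   0.19793888  69.76996589
 -68.31894066]
```

View pics/c15.png

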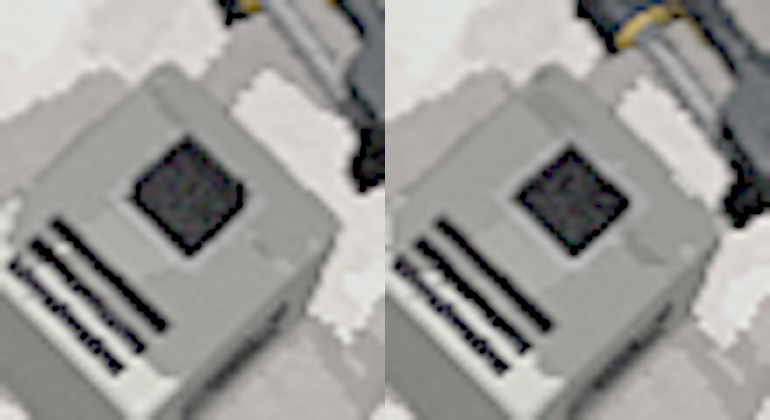

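Lamp key is clearly down and the unit hasn't moved. Next is the camera unit.

Call:
apply_moves(steps=[{"x": 0, "y": -20, "z": 10, "spin": 0}, {"x": -3, "y": -40, "z": 0, "spin": -0.07}, {"x": -3, "y": -40, "z": 0, "spin": -0.07}, {"x": -3, "y": -40, "z": 0, "spin": 0}, {"x": -3, "y": -40, "z": 0, "spin": 0}, {"x": -3, "y": -40, "z": 0, "spin": 0}, {"x": -3, "y": -40, "z": 0, "spin": 0}, {"x": -3, "y": -40, "z": 0, "spin": 0}, {"x": -3, "y": -40, "z": 0, "spin": 0}, {"x": -3, "y": -30, "z": 0, "spin": 0}, {"x": 0, "y": -10, "z": 0, "spin": 0}, {"x": 0, "y": 0, "z": 0, "spin": 0}], grip=0)

```text
time_s: 8.95
position: [0.5656, -0.1145, 0.1815]
tcp_rot: [[0.247, -0.026, -0.969], [0.969, 0.002, 0.247], [-0.005, -1.0, 0.026]]
force: [-0.5, -0.1, 0.8]
opening: 0.005
```

Call:
apply_moves(steps=[{"x": 8, "y": 2, "z": -20, "spin": 0}, {"x": 8, "y": 1, "z": -25, "spin": 0}, {"x": 0, "y": 0, "z": -25, "spin": 0}, {"x": 0, "y": 0, "z": -15, "spin": 0}, {"x": 0, "y": 0, "z": 0, "spin": 0}], grip=0)

```text
time_s: 9.45
position: [0.5804, -0.1053, 0.093]
tcp_rot: [[0.244, -0.029, -0.969], [0.97, 0.005, 0.244], [-0.002, -1.0, 0.029]]
force: [0.4, -0.4, -0.7]
opening: 0.005
```

```bash
cat > look.py <<'E'
from h import *
import sys
def look(name,key,u0s,u0t,w=80,h=80,k=4.9,dz=.034):
    outs=[]
    R=read_state()["tcp_rot"]
    for cam,(u0,v0) in (("scene",u0s),("top",u0t)):
        im=imaging.capture(cam)[:,:,::-1]; cv2.imwrite(f"pics/{name}_{cam}.png",im)
        p=read_state()["position"]+[0,0,dz]
        o=np.clip(255*(cv2.resize(im[v0:v0+h,u0:u0+w],None,fx=k,fy=k,interpolation=cv2.INTER_CUBIC)/255.)**.45*1.1,0,255).astype(np.uint8)
        def poly(d,hx,hz,col):
            c=[p+R[:,1]*d+sx*hx*R[:,0]+sz*hz*R[:,2] for sx,sz in((1,1),(1,-1),(-1,-1),(-1,1))]
            cv2.polylines(o,[np.round((proj(cam,c)-[u0,v0]+.5)*k).astype(int)],True,col,1)
        poly(.008,.015,.0095,(0,0,255)); poly(-.062,.095,.0375,(0,200,0)); poly(-.086,.095,.0375,(255,0,0))
        cv2.drawMarker(o,tuple(np.round((proj(cam,[key])[0]-[u0,v0]+.5)*k).astype(int)),(255,0,255),0,12,1)
        outs.append(o)
    cv2.imwrite(f"pics/{name}.png",np.hstack(outs))
    s=read_state(); print(s["time_s"],s["position"],s["force"])
E
python3 - <<'E'
from look import *
look("c16",[.5825,-.111,.046],(270,150),(290,150))
E
```

```text
9.55 [ 0.58186926 -0.10611426  0.09506231] [0.65523634 0.80633161 0.1063613 ]
```

View pics/c16.png

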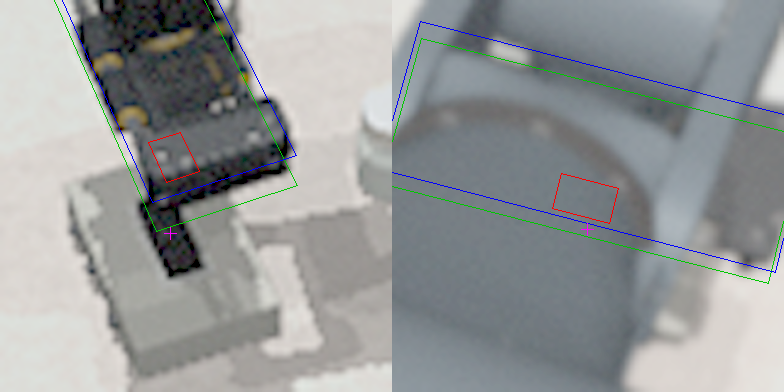

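Call:
apply_moves(steps=[{"x": 0, "y": -2, "z": -15, "spin": 0}, {"x": 0, "y": -2, "z": -15, "spin": 0}, {"x": 0, "y": 0, "z": -10, "spin": 0}, {"x": 0, "y": 0, "z": -6, "spin": 0}, {"x": 0, "y": 0, "z": 0, "spin": 0}, {"x": 0, "y": 0, "z": 0, "spin": 0}], grip=0)

```text
time_s: 10.15
position: [0.5848, -0.1098, 0.0497]
tcp_rot: [[0.242, -0.017, -0.97], [0.97, 0.001, 0.242], [-0.003, -1.0, 0.017]]
force: [-0.5, 0.8, -0.0]
opening: 0.007
```

Run:
```python
from look import *
look("c17",[.5825,-.111,.046],(270,150),(290,150))
```

```text
10.25 [ 0.58486084 -0.10989055  0.04991279] [ 0.3709944  -0.11373587 -1.21266097]
```

View pics/c17.png

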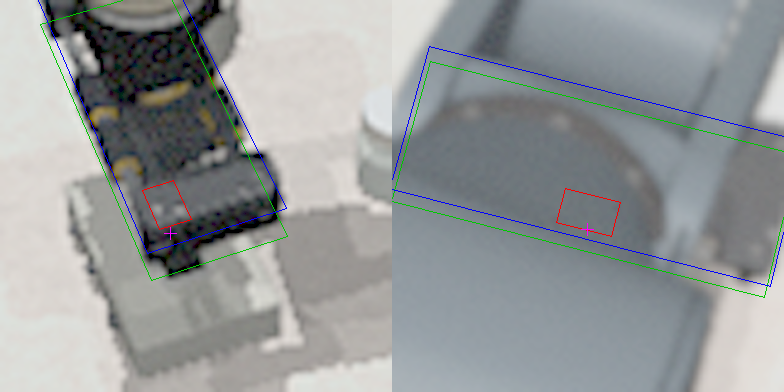

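Call:
apply_moves(steps=[{"x": -1, "y": 0, "z": -5, "spin": 0}, {"x": -1, "y": 0, "z": -5, "spin": 0}, {"x": 0, "y": 0, "z": -4, "spin": 0}, {"x": 0, "y": 0, "z": -3, "spin": 0}, {"x": 0, "y": 0, "z": 0, "spin": 0}], grip=0)

```text
time_s: 10.75
position: [0.5833, -0.1102, 0.0326]
tcp_rot: [[0.242, -0.015, -0.97], [0.97, 0.0, 0.242], [-0.003, -1.0, 0.015]]
force: [-0.4, -0.7, -0.6]
opening: 0.007
```

Call:
apply_moves(steps=[{"x": 0, "y": 0, "z": -2, "spin": 0}, {"x": 0, "y": 0, "z": -2, "spin": 0}], grip=0)

```text
time_s: 10.95
position: [0.5835, -0.1103, 0.0284]
tcp_rot: [[0.242, -0.015, -0.97], [0.97, 0.0, 0.242], [-0.003, -1.0, 0.014]]
force: [0.3, -0.4, -0.9]
opening: 0.005
```

Call:
apply_moves(steps=[{"x": 0, "y": 0, "z": -2, "spin": 0}, {"x": 0, "y": 0, "z": -2, "spin": 0}], grip=0)

```text
time_s: 11.15
position: [0.5837, -0.1103, 0.0241]
tcp_rot: [[0.242, -0.014, -0.97], [0.97, 0.0, 0.242], [-0.003, -1.0, 0.014]]
force: [0.3, -0.4, 0.2]
opening: 0.006
```

Call:
apply_moves(steps=[{"x": 0, "y": 0, "z": -2, "spin": 0}], grip=0)

```text
time_s: 11.25
position: [0.5837, -0.1103, 0.022]
tcp_rot: [[0.242, -0.014, -0.97], [0.97, 0.0, 0.242], [-0.003, -1.0, 0.014]]
force: [0.2, -0.2, 0.4]
opening: 0.004
```

Call:
apply_moves(steps=[{"x": 0, "y": 0, "z": -2, "spin": 0}], grip=0)

```text
time_s: 11.35
position: [0.5838, -0.1103, 0.02]
tcp_rot: [[0.242, -0.014, -0.97], [0.97, 0.0, 0.242], [-0.003, -1.0, 0.014]]
force: [-0.9, -0.6, 3.1]
opening: 0.007
```

Call:
apply_moves(steps=[{"x": 0, "y": 0, "z": -2, "spin": 0}], grip=0)

```text
time_s: 11.45
position: [0.5838, -0.1103, 0.0182]
tcp_rot: [[0.242, -0.014, -0.97], [0.97, 0.0, 0.242], [-0.003, -1.0, 0.014]]
force: [-1.4, 0.6, 4.6]
opening: 0.006
```

Call:
apply_moves(steps=[{"x": 0, "y": 0, "z": -2, "spin": 0}, {"x": 0, "y": 0, "z": -2, "spin": 0}], grip=0)

```text
time_s: 11.65
position: [0.5838, -0.1103, 0.0144]
tcp_rot: [[0.242, -0.014, -0.97], [0.97, -0.0, 0.242], [-0.004, -1.0, 0.014]]
force: [-1.1, 0.3, 3.0]
opening: 0.007
```

Call:
apply_moves(steps=[{"x": 0, "y": 0, "z": -1.5, "spin": 0}], grip=0)

```text
time_s: 11.75
position: [0.5838, -0.1103, 0.013]
tcp_rot: [[0.242, -0.014, -0.97], [0.97, -0.0, 0.242], [-0.004, -1.0, 0.014]]
force: [-2.0, 0.7, 6.5]
opening: 0.007
```

Call:
apply_moves(steps=[{"x": 0, "y": 0, "z": -1, "spin": 0}], grip=0)

```text
time_s: 11.85
position: [0.5838, -0.1103, 0.0125]
tcp_rot: [[0.242, -0.014, -0.97], [0.97, -0.0, 0.242], [-0.004, -1.0, 0.014]]
force: [-1.8, 1.0, 11.1]
opening: 0.005
```

The camera key has reached its bumper at 11 N after about 8 mm of travel. I'll lift and check it.

Call:
apply_moves(steps=[{"x": 0, "y": 0, "z": 4, "spin": 0}, {"x": 0, "y": 0, "z": 10, "spin": 0}, {"x": 0, "y": 0, "z": 20, "spin": 0}, {"x": 0, "y": 0, "z": 30, "spin": 0}, {"x": 0, "y": 0, "z": 30, "spin": 0}, {"x": 0, "y": 0, "z": 30, "spin": 0}, {"x": 0, "y": 0, "z": 15, "spin": 0}, {"x": 0, "y": 0, "z": 0, "spin": 0}], grip=0)

```text
time_s: 12.65
position: [0.583, -0.11, 0.1572]
tcp_rot: [[0.242, -0.014, -0.97], [0.97, 0.0, 0.242], [-0.003, -1.0, 0.014]]
force: [0.3, -0.2, 0.7]
opening: 0.004
```

Run:
```python
from h import *
s=imaging.capture("scene")[:,:,::-1].copy(); cv2.imwrite("pics/s18.png",s)
a=cv2.imread("pics/scene0.png")
def e(im,u0,v0,w,h,k): return np.clip(255*(cv2.resize(im[v0:v0+h,u0:u0+w],None,fx=k,fy=k,interpolation=cv2.INTER_CUBIC)/255.)**.45*1.1,0,255).astype(np.uint8)
cv2.imwrite("pics/c18.png",np.vstack([np.hstack([e(i,275,165,60,65,6) for i in(a,s)]),np.hstack([e(i,272,115,60,45,6) for i in (a,s)])])[:600])
st=read_state(); print(st["time_s"],st["position"],st["force"],st["joint_positions"])
```

```text
12.7 [ 0.58245267 -0.10980268  0.15625032] [ 0.60158537  1.13974338 -0.05895263] [-21.30739448  30.93014556  88.47367395  -0.32556459  61.44785808
 -97.14130439]
```

View pics/c18.png

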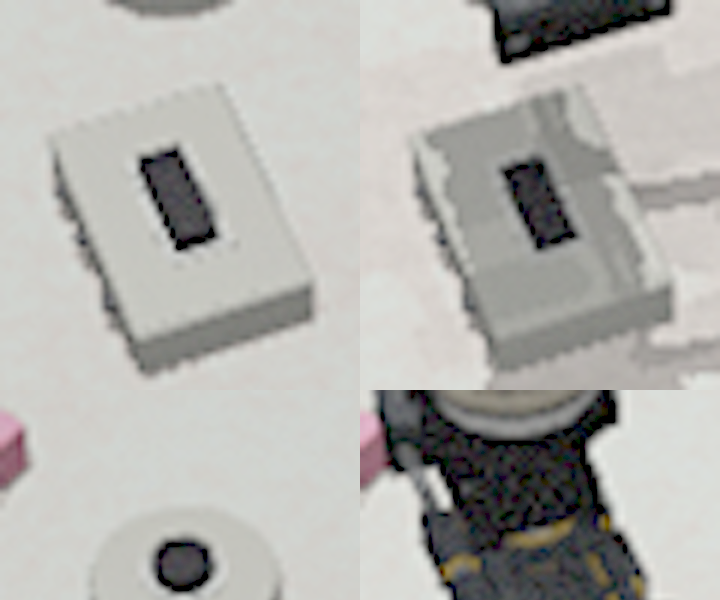

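The camera key is down (top corner moved from 147 to 157 px in the crop) and the unit hasn't moved. Next is the stage drum.

Call:
apply_moves(steps=[{"x": -15, "y": -25, "z": 10, "spin": 0}, {"x": -20, "y": -35, "z": 0, "spin": 0}, {"x": -20, "y": -35, "z": 0, "spin": 0}, {"x": -20, "y": -35, "z": 0, "spin": 0}, {"x": -15, "y": -25, "z": 0, "spin": 0}, {"x": -5, "y": -10, "z": 0, "spin": 0}, {"x": 0, "y": 0, "z": 0, "spin": 0}], grip=0)

```text
time_s: 13.4
position: [0.4804, -0.2757, 0.1584]
tcp_rot: [[0.239, -0.025, -0.971], [0.971, 0.009, 0.239], [0.003, -1.0, 0.027]]
force: [-0.1, 0.9, -0.9]
opening: 0.001
```

Run:
```python
from look import *
print(ray("scene",(272+185/6-.5,115+175/6-.5),.062))
look("c19",[.481,-.279,.062],(265,95),(355,190))
print(read_state()["joint_positions"])
```

```text
[[ 0.48020458 -0.2757817   0.062     ]]
13.5 [ 0.4811702  -0.27410736  0.15856164] [-0.73723436  0.53695574 -0.57051836]
[ -40.90524629   28.25391176   93.47465166   -0.62072486   59.71982043
 -116.90352411]
```

View pics/c19.png

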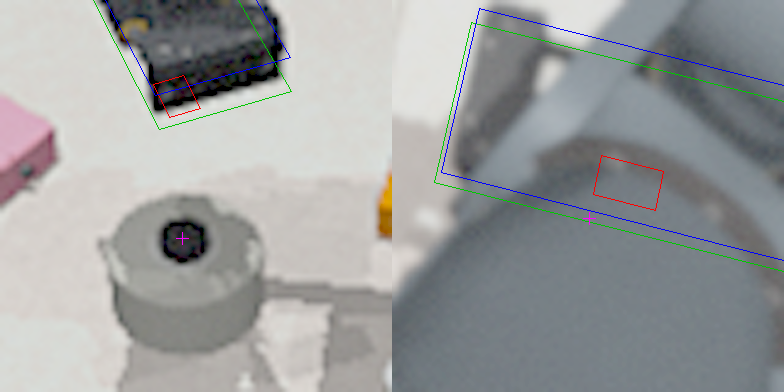

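Call:
apply_moves(steps=[{"x": 0, "y": -2, "z": -20, "spin": 0}, {"x": 0, "y": -2, "z": -25, "spin": 0}, {"x": 0, "y": 0, "z": -20, "spin": 0}, {"x": 0, "y": 0, "z": -10, "spin": 0}, {"x": 0, "y": 0, "z": -4, "spin": 0}, {"x": 0, "y": 0, "z": 0, "spin": 0}], grip=0)

```text
time_s: 14.1
position: [0.4867, -0.2701, 0.0775]
tcp_rot: [[0.226, -0.022, -0.974], [0.974, 0.01, 0.226], [0.005, -1.0, 0.024]]
force: [1.4, -0.1, -0.6]
opening: 0.003
```

Run:
```python
from look import *
look("c20",[.481,-.278,.062],(265,95),(355,190))
```

```text
14.2 [ 0.48706801 -0.27090194  0.07835704] [0.46667671 0.30379571 0.79501544]
```

View pics/c20.png

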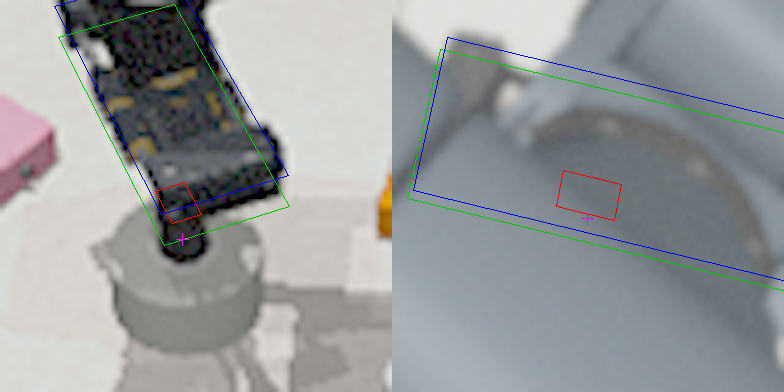

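Call:
apply_moves(steps=[{"x": -3, "y": -3, "z": -5, "spin": 0}, {"x": -3, "y": -3, "z": -5, "spin": 0}, {"x": 0, "y": 0, "z": -5, "spin": 0}, {"x": 0, "y": 0, "z": -3, "spin": 0}, {"x": 0, "y": 0, "z": 0, "spin": 0}], grip=0)

```text
time_s: 14.7
position: [0.4818, -0.2791, 0.0613]
tcp_rot: [[0.227, -0.017, -0.974], [0.974, 0.005, 0.227], [0.001, -1.0, 0.017]]
force: [0.4, 0.2, 0.2]
opening: 0.004
```

Call:
apply_moves(steps=[{"x": 0, "y": 0, "z": 0, "spin": 0}], grip=0)

```text
time_s: 14.8
position: [0.4817, -0.2791, 0.0612]
tcp_rot: [[0.228, -0.017, -0.974], [0.974, 0.005, 0.227], [0.001, -1.0, 0.018]]
force: [0.1, -0.3, -0.4]
opening: 0.004
```

Call:
apply_moves(steps=[{"x": -1, "y": 1, "z": -4, "spin": 0}, {"x": 0, "y": 0, "z": -4, "spin": 0}, {"x": 0, "y": 0, "z": -3, "spin": 0}, {"x": 0, "y": 0, "z": -3, "spin": 0}, {"x": 0, "y": 0, "z": 0, "spin": 0}], grip=0)

```text
time_s: 15.3
position: [0.4807, -0.2779, 0.046]
tcp_rot: [[0.227, -0.017, -0.974], [0.974, 0.005, 0.227], [0.001, -1.0, 0.017]]
force: [-1.0, 0.4, -0.4]
opening: 0.004
```

Call:
apply_moves(steps=[{"x": 0, "y": 0, "z": -2, "spin": 0}, {"x": 0, "y": 0, "z": -2, "spin": 0}], grip=0)

```text
time_s: 15.5
position: [0.4809, -0.278, 0.0419]
tcp_rot: [[0.227, -0.016, -0.974], [0.974, 0.005, 0.227], [0.001, -1.0, 0.017]]
force: [0.1, 0.3, 0.4]
opening: 0.004
```

Call:
apply_moves(steps=[{"x": 0, "y": 0, "z": -2, "spin": 0}, {"x": 0, "y": 0, "z": -2, "spin": 0}], grip=0)

```text
time_s: 15.7
position: [0.4811, -0.2781, 0.0377]
tcp_rot: [[0.227, -0.016, -0.974], [0.974, 0.005, 0.227], [0.001, -1.0, 0.017]]
force: [0.2, 1.0, 0.7]
opening: 0.009
```

Call:
apply_moves(steps=[{"x": 0, "y": 0, "z": -2, "spin": 0}], grip=0)

```text
time_s: 15.8
position: [0.4811, -0.2781, 0.0357]
tcp_rot: [[0.227, -0.016, -0.974], [0.974, 0.005, 0.227], [0.001, -1.0, 0.017]]
force: [-0.3, 0.2, 3.0]
opening: 0.004
```

Call:
apply_moves(steps=[{"x": 0, "y": 0, "z": -2, "spin": 0}], grip=0)

```text
time_s: 15.9
position: [0.4811, -0.2781, 0.0338]
tcp_rot: [[0.227, -0.016, -0.974], [0.974, 0.005, 0.227], [0.001, -1.0, 0.017]]
force: [-0.1, 0.8, 3.1]
opening: 0.003
```

Call:
apply_moves(steps=[{"x": 0, "y": 0, "z": -2, "spin": 0}], grip=0)

```text
time_s: 16.0
position: [0.4811, -0.2782, 0.032]
tcp_rot: [[0.227, -0.016, -0.974], [0.974, 0.005, 0.227], [0.001, -1.0, 0.016]]
force: [-0.1, 0.9, 2.3]
opening: 0.011
```

Call:
apply_moves(steps=[{"x": 0, "y": 0, "z": -2, "spin": 0}], grip=0)

```text
time_s: 16.1
position: [0.4811, -0.2781, 0.03]
tcp_rot: [[0.227, -0.016, -0.974], [0.974, 0.004, 0.227], [0.001, -1.0, 0.016]]
force: [-0.1, -0.4, 4.0]
opening: 0.004
```

Call:
apply_moves(steps=[{"x": 0, "y": 0, "z": -1.5, "spin": 0}], grip=0)

```text
time_s: 16.2
position: [0.4811, -0.2782, 0.0286]
tcp_rot: [[0.227, -0.016, -0.974], [0.974, 0.004, 0.227], [0.001, -1.0, 0.016]]
force: [-1.3, 0.9, 9.3]
opening: 0.003
```

Call:
apply_moves(steps=[{"x": 0, "y": 0, "z": -1, "spin": 0}], grip=0)

```text
time_s: 16.3
position: [0.4811, -0.2781, 0.0283]
tcp_rot: [[0.227, -0.016, -0.974], [0.974, 0.004, 0.227], [0.001, -1.0, 0.016]]
force: [-2.6, 2.2, 11.3]
opening: 0.005
```

Bumper reached at 11 N. I'll lift clear and check everything.

Call:
apply_moves(steps=[{"x": 0, "y": 0, "z": 4, "spin": 0}, {"x": 0, "y": 0, "z": 10, "spin": 0}, {"x": 0, "y": 0, "z": 20, "spin": 0}, {"x": 0, "y": 0, "z": 30, "spin": 0}, {"x": 0, "y": 0, "z": 30, "spin": 0}, {"x": 0, "y": 0, "z": 30, "spin": 0}, {"x": 0, "y": 0, "z": 20, "spin": 0}, {"x": 0, "y": 0, "z": 0, "spin": 0}, {"x": 0, "y": 0, "z": 0, "spin": 0}], grip=0)

```text
time_s: 17.2
position: [0.4802, -0.2774, 0.1781]
tcp_rot: [[0.227, -0.016, -0.974], [0.974, 0.005, 0.227], [0.001, -1.0, 0.016]]
force: [0.1, -0.0, -0.1]
opening: 0.004
```

Run:
```python
from h import *
s=imaging.capture("scene")[:,:,::-1].copy(); cv2.imwrite("pics/s21.png",s)
a=cv2.imread("pics/scene0.png")
def e(im,u0,v0,w,h,k): return np.clip(255*(cv2.resize(im[v0:v0+h,u0:u0+w],None,fx=k,fy=k,interpolation=cv2.INTER_CUBIC)/255.)**.45*1.1,0,255).astype(np.uint8)
cv2.imwrite("pics/c21.png",np.hstack([e(i,272,110,60,65,6) for i in(a,s)]))
cv2.imwrite("pics/c22.png",e(s,220,90,260,280,2))
st=read_state(); print(st["time_s"],st["position"],st["force"])
```

```text
17.25 [ 0.48024681 -0.27741548  0.17792645] [-0.104955   -0.05121857  0.0919598 ]
```

View pics/c21.png

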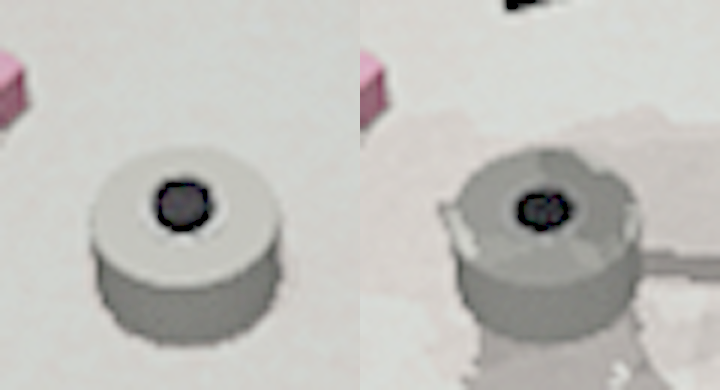

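View pics/c22.png

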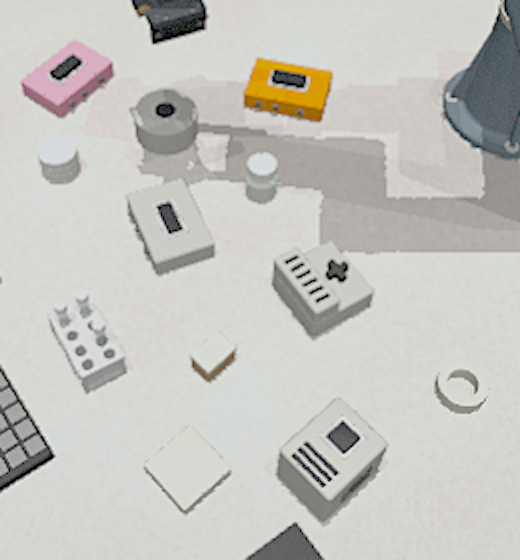

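All three keys are down, the fan's cross key is untouched, nothing else has shifted, and the arm is clear.

```bash
python3 -c "
from rig import job,read_state
s=read_state();print(s['time_s'],abs(s['qvel']).max());print(job.hand_in())"
```

```text
17.25 1.0964490020891622
the job is handed in; nothing more can be done
None
```

I pressed the three keys in the required order with closed fingertips: lamp supply, then camera unit, then stage controller. The job was handed in at 17.25 s. No verdict came back.

- **Presses:** each key moved against about 3–4 N and stopped on its bumper at about 11 N after roughly 8 mm, well under the 25 N limit.
- **Last checks:** the scene pictures after each press show the key lowered by about its full 8 mm stroke. In the final picture all three stay down, the fan's cross key is untouched, and the units and bystanders stand where they began. The arm was clear of everything, with the force reading near zero.
- **What disagreed:**
  - **Height:** the reported tool height did not match the pictures. Real fingertip contact came about 34 mm lower than the reported position and the stated 8 mm tip length would put it, at all three units. My first try on the lamp therefore stopped short of the key and touched nothing. After that I found each key by force and checked it by picture.
  - **Overshoot:** one quick descent over the lamp overshot by about 15 mm without touching anything. I used smaller steps near the units after that.

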